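Feel the lathe's tool rest for nicks

TASK

Before the next blank goes on the lathe, feel its tool rest for nicks: with the closed fingertips, stroke lightly along the top edge of the rest, starting at the headstock (chuck) end and going right to the end nearer the tailstock, staying on the steel all the way, then come away clear. The rest's post is only nipped in its holder, so do not push it down or lift it, and do not disturb anything else on the bench.

Things in the scene. Friction and masses are not known exactly. Their poses are not given: they have to be found in the camera images.
- rest_mid (a point): Middle of the top edge of the tool rest, the narrow steel bar on a post in front of the lathe bed, on the robot's side. The edge is a straight, level rod 12 mm in diameter, 250 mm long with rounded ends; this point is on top of the rod, about 245 mm above the bench. Axes: y along the rod to its headstock end, z up, x across to the lathe. A dark apron hangs below it, to 25 mm on the robot's side.
- rest_head_end (a point): The end of the rod nearer the headstock (the big box-shaped left end of the lathe, +y, with a four-jaw chuck on its spindle), level with the rod's top, 125 mm from its middle. The chuck can be 15 mm beside the rod here and reaches 50 mm above its top. Nothing stands over the rod.
- rest_tail_end (a point): The other end of the rod, nearer the tailstock (to the robot's right, -y), level with the rod's top, 125 mm from its middle.
- rest (a joint): Height of the tool rest in its holder (m): 0 as it was set, positive if lifted, negative if pushed down; it should stay within 10 mm. No spring: friction of the nipped post holds it, it sinks if pressed with over about 17 N, rises if pulled with over about 35 N, and stays where it is left. 0.9 kg. It cannot turn.
- lathe: A benchtop wood lathe, 860 mm long, fixed, its bed along y beyond the rest; origin on the bench under the bed's middle, x away from the robot, y to the headstock. Bed top 125 mm high, 110 mm wide; spindle axis 250 mm high; headstock 152 by 205 mm, centred at y = +325 mm, its top 320 mm above the bench; a chuck 94 mm in diameter on the spindle reaches to y = +115 mm.
- banjo: The rest's holder (banjo) with the rest on it: a cast arm clamped on the bed, with a round boss 46 mm in diameter that takes the rest's post. Origin on the post's axis at the level of the bed's top, under the rest's middle, 120 mm below the rod's top; z up, y along the rest to its headstock end. The holder does not move.
- tailstock: The tailstock at the right end of the bed, with a centre pointing to the headstock and a handwheel; 105 by 120 mm base, 158 mm above the bed (a locking lever to 198 mm); origin in the middle of its base on the bed's top. It does not move.
- chuck_a: Bystander: a loose four-jaw steel chuck, 94 mm in diameter, 80 mm high, standing jaws up on the bench in front of the lathe; origin at the centre of its underside. 1.6 kg.
- chuck_b: Bystander: a smaller loose four-jaw chuck, 82 mm in diameter, 80 mm high, jaws up on the bench; origin at the centre of its underside. 1.3 kg.
- mill: Bystander: a turned wooden pepper mill standing on the bench, 58 mm in diameter, 155 mm high; origin at the centre of its underside.
- polish: Bystander: a bottle of polish standing on the bench, 60 mm in diameter, 150 mm high; origin at the centre of its underside.
- bowl: Bystander: a dark turned wooden bowl, 144 mm across the rim, 58 mm high, standing on the bench; origin at the centre of its underside.
- gouge: Bystander: a turning gouge lying on the bench, 470 mm long with a wooden handle, 32 mm thick; origin near its middle, on the bench.
- chuck_key: Bystander: a T-shaped steel chuck key, about 107 by 83 mm, 13 mm thick, lying across the ways of the lathe bed in front of the tailstock; origin near its middle, on the bed's top.
- turned_box: Bystander: a small turned wooden box with a knobbed lid, 60 mm in diameter, 69 mm high, standing on the bench; origin at the centre of its underside.

How it is judged:
By the outcome, as a careful person would: the job done as asked, in the order asked, and still so for the second after the job is handed in, with the robot touching nothing.
It also fails if it takes over 51 s, if anything falls off the work surface, if the arm or the gripper's body presses on something with over 40 N, if the wrist force passes 120 N, or if a joint passes its speed limit or range.

ROBOT

A 6-joint arm with a two-finger parallel gripper is mounted at the origin on the work surface. World frame = base frame: x ahead of the robot, y to its left, z up, the work surface at z = 0. Lengths are in mm, angles in rad, forces in N, time in s.
With the tool pointing down it reaches from about 350 to 875 mm from the base axis. Payload 4.2 kg.
Tool frame: the origin (TCP) lies at the very end of the fingers, on their centre line; the grasp point (between the pads) lies 19 mm behind it; z points along the fingers, y is the line along which they close (so a half turn about z gives the same grasp; the last joint's range is limited). The gripper opens to 85 mm and grips with 20 to 120 N. Pads are 22 mm wide; open, the fingers measure 114 mm over their backs; the gripper's body (76 mm by 85 mm) begins 54 mm behind the grasp point. The pads swing forward as they close: fully open they stand 13 mm farther back than shut.
Start: joints at [1.388, 0.385, 0.008, 0, -1.194, -0.259], TCP at [267.196, 564.983, 231.312] pointing down, gripper open.
Joint ranges: [-3.14, 3.14], [-1.21, 2.06], [-1.07, 1.41], [-3.16, 2.05], [-2.99, -0.16], [-3.1, 3.1]. Speed limits (rad/s): [2.79, 2.79, 3.14, 3.14, 3.14, 3.14].

INTERFACE

Orientations are given as a unit quaternion [x, y, z, w].
In Python, from bench import read_state, get_image, camera_model, job_done gives the robot as it stands.
- The arm moves only by the shell command python3 -m handwheel 'ROWS'. ROWS is JSON, a list of rows, each a list of 7 numbers: the shift along the tool's x, y, z in m, then the turn, a rotation vector about the tool's x, y, z in rad, then the gripper's target within -1 to 1 (fully open at 1, half-way at 0, shut at -1). In form: [[dx, dy, dz, wx, wy, wz, jaw], ...]. A call has 1 to 10 rows; each row is the pose to reach, as a shift and turn from the pose commanded when the call began, along the tool's axes at that moment; what a row does not reach only later rows make up. A row lasts 1/8 s, in which the tool goes at most 62.5 mm and 10.7 degrees, less where a joint would pass 70% of its speed; a pose out of reach is approached as far as the arm can. A call with a gripper value outside its range is refused whole. The fingers move at their own pace and stop on an object; the grip force is fixed at half the most. Time passes only in rows, so rows that repeat a pose let the fingers close. It gives the time, the measured TCP pose, the force, the opening and the grip force at its end, in the units of the state.
- read_state(): the state, without advancing time (a new reading comes with each control period).
- get_image(name): name is "scene" or "top" or "wrist"; returns (picture, depth): 400x640x3 uint8, blue, green, red; 400x640 float32, mm along the optical axis (not along the pixel's ray), 0 where there is no reading.
- camera_model(name): a dict with "K" (3x3 intrinsics, pixels), "rvec" (rotation vector, rad) and "tvec" (3), from world to camera coordinates, as OpenCV has them; the wrist camera has in their place "hand_eye" (4x4, takes a point from camera to tool coordinates, whose origin is the TCP and whose axes are the flange's). Camera axes: x right, y down, z forward; pixel columns grow to the right and rows downward; lengths in mm; the calibration is good to about 2 mm. A picture is of the moment at which its call begins: read the wrist's pose just before it. camera_model takes no time and is no camera call.
- job_done(): hands the job in; it is judged then, once.
The state is a dict: "clock": time; "joints": joint angles; "joint_vel": joint speeds; "joint_efforts": joint torques, N m; "position": TCP position; "ee_rot": TCP orientation; "contact_force": force on the tool from outside, world axes, zero at the start; "wrist_torque": the same for the moment, N m; "gripper_width": finger opening in mm; "grasp_force": force on a finger pad.
Only numpy, scipy, OpenCV 4.12 (cv2) and the standard library are available. Lean on these libraries where they do the work, as an engineer would, in place of code of your own. Each camera call takes 0.05 s, during which the arm holds its last target. There are 200 camera calls.

## Working session

There is one attempt and no reset: what is moved stays moved. The work goes in short steps, Python scripts to look and compute and a shell command to move; the robot and the scene stay as the last step left them, time stands still between calls to the robot, and variables do not carry over. Pictures are saved under pics/ and viewed, at most 10 in all, crops included, and the job is handed in when it is done.

```bash
mkdir -p pics; cat > h.py <<'E'
import numpy as np, cv2
from bench import *
from scipy.spatial.transform import Rotation as R
def w2c(n):
    m=camera_model(n); return np.array(m["K"]),R.from_rotvec(np.ravel(m["rvec"])).as_matrix(),np.ravel(m["tvec"])
def cloud(n):
    s=read_state(); img,d=get_image(n); 
    m=camera_model(n);K=np.array(m["K"])
    v,u=np.mgrid[:400,:640]
    c=np.stack([(u-K[0,2])/K[0,0]*d,(v-K[1,2])/K[1,1]*d,d],-1)
    if n=="wrist":
        H=np.array(m["hand_eye"]); t=c@H[:3,:3].T+H[:3,3]
        p=t@R.from_quat(s["ee_rot"]).as_matrix().T+np.array(s["position"])
    else:
        _,r,tv=w2c(n); p=(c-tv)@r
    p[d==0]=np.nan
    return img,d,p
E
python3 - <<'E'
from h import *
s=read_state();print(s)
for n in["scene","top"]:
    i,d,p=cloud(n);cv2.imwrite(f"pics/{n}0.png",i);np.savez(f"{n}0.npz",i=i,p=p,d=d);print(n,camera_model(n))
E
```

```text
{'clock': 0.0, 'joints': array([ 1.38759886e+00,  3.85577556e-01,  6.67444470e-03, -5.21866446e-04,
       -1.19399757e+00, -2.58576640e-01]), 'joint_vel': array([ 1.52731764e-03, -1.47805976e-03, -7.73786032e-04, -2.25667271e-05,
        1.34199774e-03, -1.13194396e-06]), 'joint_efforts': array([ 9.22200124e-04, -3.92286944e+01,  1.88391870e+01,  4.18581963e+00,
       -4.58000242e-03,  1.53510037e-06]), 'position': array([266.95904888, 564.49350861, 230.22453478]), 'ee_rot': array([ 9.75681820e-01, -2.19189006e-01, -2.02707922e-04,  1.06056849e-03]), 'contact_force': array([-0.30492656,  0.80819497,  0.55635241]), 'wrist_torque': array([ 0.04239408, -0.02454012,  0.02667769]), 'grasp_force': 0.0, 'gripper_width': 85.18974606982606}
scene {'K': array([[373.52289955,   0.        , 316.89733018],
       [  0.        , 373.52289955, 196.56897033],
       [  0.        ,   0.        ,   1.        ]]), 'rvec': array([ 2.31826654,  0.98819093, -0.32638162]), 'tvec': array([-363.34566631, -186.39216136, 1330.11824319])}
top {'K': array([[375.92694917,   0.        , 312.25955503],
       [  0.        , 375.92694917, 196.0194944 ],
       [  0.        ,   0.        ,   1.        ]]), 'rvec': array([ 2.13430669, -2.14116569,  0.17786489]), 'tvec': array([  -2.15890662,  541.94871912, 1053.8562043 ])}
```

View pics/scene0.png

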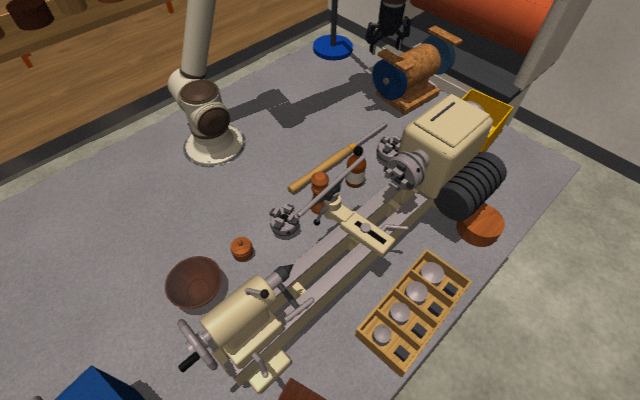

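View pics/top0.png

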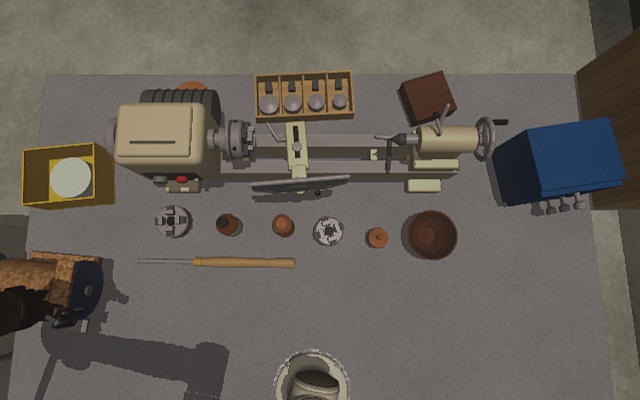

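The top view shows the rest as a slim grey bar from about (252,186) to (350,179). In the scene view it runs from (300,215) to (365,152), with the mill and polish near its base. Next I'll extract the rod from depth.

```bash
python3 - <<'E'
from h import *
for n,b in(("top",(235,365,165,205)),("scene",(285,385,135,235))):
    z=np.load(n+"0.npz");p=z["p"];i=z["i"]
    u0,u1,v0,v1=b; P=p[v0:v1,u0:u1].reshape(-1,3); 
    vv,uu=np.mgrid[v0:v1,u0:u1];uv=np.c_[uu.ravel(),vv.ravel()]
    m=(P[:,2]>230)&(P[:,2]<256)
    Q=P[m];uv=uv[m]
    # robust line
    l=cv2.fitLine(Q[:,:2].astype(np.float32),cv2.DIST_HUBER,0,.01,.01).ravel()
    for _ in range(3):
        dv=l[:2]; r=(Q[:,:2]-l[2:])@np.array([-dv[1],dv[0]]); k=abs(r)<9; l=cv2.fitLine(Q[k,:2].astype(np.float32),cv2.DIST_HUBER,0,.01,.01).ravel()
    t=(Q[k,:2]-l[2:])@dv
    print(n,m.sum(),k.sum(),l,"z pct",np.percentile(Q[k,2],[5,50,95]),"rstd",r[k].std())
    ts=np.sort(t);print(ts[:5],ts[-5:],l[2:]+ts[0]*dv,l[2:]+ts[-1]*dv, uv[k][np.argmin(t)],uv[k][np.argmax(t)])
    c=i[v0-10:v1+10,u0-10:u1+10];cv2.imwrite(f"pics/{n}c.png",cv2.resize(c,None,fx=5 if n=="top" else 4.5,fy=5 if n=="top" else 4.5,interpolation=cv2.INTER_CUBIC))
E
```

```text
top 634 633 [ 8.1165649e-02 -9.9670064e-01  5.4574152e+02  2.8902479e+01] z pct [231.49169616 242.09192227 245.69145949] rstd 3.8672759937696495
[-122.30017113 -122.157888   -122.15390348 -121.69077311 -119.90344362] [121.44251959 121.62269509 123.62755035 123.97770465 124.57609474] [535.81494335 150.79913856] [555.85281569 -95.26259474] [248 186] [350 175]
scene 442 433 [ 8.1428587e-02 -9.9667919e-01  5.5182001e+02  1.5507702e+01] z pct [239.15722059 244.3962563  247.23442675] rstd 3.138613363573087
[-133.13675284 -132.56044759 -129.96488194 -129.67915489 -129.06847925] [111.40220593 111.72299946 111.79319948 112.65022469 113.91657798] [540.9788696  148.20233244] [561.09607335 -98.03058043] [364 157] [298 215]
```

View pics/topc.png

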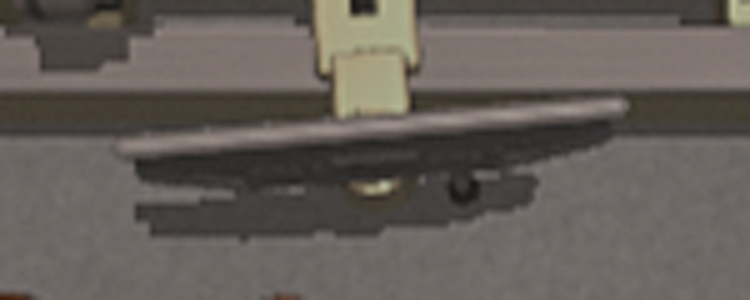

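```bash
cat >> h.py <<'E'
def ray(n,u,v,z):
    K,r,t=w2c(n); d=r.T@np.linalg.solve(K,[u,v,1]); c=-r.T@t
    return c+d*(z-c[2])/d[2]
def shift(target):
    s=read_state(); return R.from_quat(s["ee_rot"]).inv().apply(np.array(target)-s["position"]).round(1)
E
python3 - <<'E'
from h import *
a=ray("top",248.6,184.4,239);b=ray("top",350.4,176,239);print(a,b,np.linalg.norm(a-b),(a+b)/2)
a=ray("scene",364,156,241);b=ray("scene",298,215,241);print(a,b,np.linalg.norm(a-b))
z=np.load("top0.npz")["p"]
for u in range(245,355,8):
    q=z[170:195,u];q=q[(q[:,2]>225)&(q[:,2]<260)];
    if len(q): k=q[:,2].argmax();print(u,q[k].round(1))
E
python3 -m handwheel '[[0,0,-0.06,0,0,-0.17,-1],[0,0,-0.12,0,0,-0.35,-1],[0,0,-0.17,0,0,-0.524,-1],[0,0,-0.17,0,0,-0.524,-1]]'
python3 -c "
from h import *
print(shift([535,30,400]),camera_model('wrist')['hand_eye'])"
```

```text
[538.71022782 149.89223814 239.        ] [558.68878726 -95.65982659 239.        ] 246.36346996202673 [548.69950754  27.11620578 239.        ]
[540.30352577 151.60140547 241.        ] [559.56117464 -96.65507163 241.        ] 249.0022800337384
253 [543.  138.2 246.9]
261 [543.3 119.4 244.8]
269 [543.3 100.3 244.5]
277 [545.6  81.1 245.3]
285 [543.1  61.9 245.4]
293 [550.1  42.7 246.3]
301 [550.4  23.6 244.7]
309 [545.3   4.4 245.5]
317 [550.5 -14.8 243.7]
325 [555.6 -34.1 242.7]
333 [557.5 -53.2 245. ]
341 [557.4 -72.4 245.3]
349 [557.9 -91.9 242.8]
clock: 0.6
position: [267.8, 566.0, 406.3]
ee_rot: [0.999, 0.041, 0.002, -0.004]
contact_force: [0.1, 0.7, -1.3]
gripper_width: 12.3
grasp_force: 0.0
[222.1 556.2   2.2] [[ 4.38736325e-04 -9.56608446e-01 -2.91376197e-01  7.44507900e+01]
 [ 9.99999808e-01  5.47358059e-04 -2.91276715e-04  3.92224394e-01]
 [ 4.38124875e-04 -2.91376013e-01  9.56608502e-01 -1.42545208e+02]
 [ 0.00000000e+00  0.00000000e+00  0.00000000e+00  1.00000000e+00]]
```

```bash
python3 -m handwheel '[[0.023,0.055,0,0,0,0,-1],[0.046,0.11,0,0,0,0,-1],[0.069,0.165,0,0,0,0,-1],[0.092,0.22,0,0,0,0,-1],[0.116,0.276,0,0,0,0,-1],[0.139,0.332,0,0,0,0,-1],[0.162,0.388,0,0,0,0,-1],[0.186,0.445,0,0,0,0,-1],[0.21,0.5,0.005,0,0,0,-1],[0.232,0.555,0.01,0,0,0,-1]]'
python3 -m handwheel '[[0,0,0,0,0,0,-1],[0,0,0,0,0,0,-1],[0,0,0,0,0,0,-1]]'
python3 - <<'E'
from h import *
i,d,p=cloud("wrist");cv2.imwrite("pics/w1.png",i);np.savez("w1.npz",i=i,p=p,d=d)
s=read_state();print(s["position"],s["joints"],R.from_quat(s["ee_rot"]).as_matrix().round(3),camera_model("wrist")["K"])
for u in range(60,600,40):
    q=p[:,u];q=q[(q[:,2]>225)&(q[:,2]<256)&(abs(q[:,0]-549)<25)]
    if len(q): k=q[:,2].argmax();t=q[q[:,2]>q[k,2]-4];print(u,q[k].round(1),t[:,0].min().round(1),t[:,0].max().round(1),len(t))
E
```

```text
clock: 1.85
position: [544.2, 29.1, 389.7]
ee_rot: [0.999, 0.041, -0.001, 0.0]
contact_force: [0.4, 1.0, 0.1]
gripper_width: -0.3
grasp_force: 0.0
clock: 2.22
position: [543.5, 32.0, 391.2]
ee_rot: [0.999, 0.042, -0.0, -0.0]
contact_force: [-0.6, 0.5, 0.1]
gripper_width: 0.1
grasp_force: 0.0
[543.5558674   32.07208064 391.44639703] [ 3.56680753e-01  1.77167082e-01  1.11976956e-01 -2.09914532e-04
 -1.50532857e+00  1.29822637e+00] [[ 0.996  0.084  0.   ]
 [ 0.084 -0.996  0.   ]
 [ 0.    -0.    -1.   ]] [[326.38356672   0.         319.4556651 ]
 [  0.         326.38356672 200.63190026]
 [  0.           0.           1.        ]]
220 [542.2 122.  245.7] 538.9 548.6 11
260 [546.   86.  245.2] 541.7 551.6 12
300 [547.1  49.8 244.5] 544.8 554.6 11
340 [551.3  13.7 245.4] 547.9 556.9 11
380 [552.3 -22.8 244.8] 549.7 561.1 13
420 [559.1 -58.3 245.1] 552.8 562.5 11
```

View pics/w1.png

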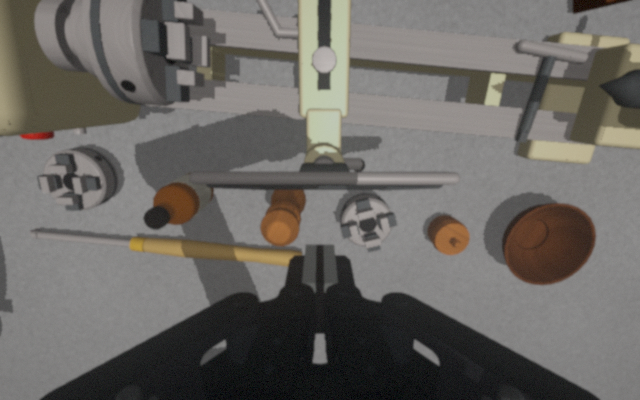

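The wrist view shows the rod from (188,178) to (458,179), with the fingertips at about (320,250). All three views agree to about 2 mm: middle near (550,28,245). I'll move to just above the head end.

```bash
python3 -m handwheel '[[0.004,-0.055,0,0,0,0,-1],[0.007,-0.115,0,0,0,0,-1],[0.007,-0.115,0.05,0,0,0,-1],[0.007,-0.115,0.1,0,0,0,-1],[0.007,-0.115,0.126,0,0,0,-1],[0.007,-0.115,0.126,0,0,0,-1],[0.007,-0.115,0.126,0,0,0,-1],[0.007,-0.115,0.126,0,0,0,-1]]'
python3 - <<'E'
from h import *
i,d,p=cloud("wrist");cv2.imwrite("pics/w2.png",i)
s=read_state();print(s["position"])
for u in range(180,640,40):
    q=p[:,u];q=q[(q[:,2]>225)&(q[:,2]<252)&(abs(q[:,0]-549)<25)]
    if len(q): k=q[:,2].argmax();t=q[q[:,2]>q[k,2]-5];print(u,q[k].round(1),t[:,0].min().round(1),t[:,0].max().round(1),len(t))
E
```

```text
clock: 3.28
position: [542.2, 146.7, 267.2]
ee_rot: [0.999, 0.041, 0.002, -0.001]
contact_force: [-1.2, 0.8, -0.1]
gripper_width: -0.0
grasp_force: 0.0
[542.06978531 146.49380428 266.96073249]
340 [542.7 135.1 245.3] 537.1 547.8 19
380 [543.8 113.3 246.3] 539.5 549.5 18
420 [546.5  91.5 245.6] 541.0 551.0 19
460 [550.2  70.1 245.8] 543.0 553.7 18
500 [548.3  47.2 245.3] 544.7 555.4 19
540 [552.6  26.2 245.6] 547.1 556.2 18
580 [554.4   4.5 245.6] 548.9 558.6 19
620 [556.8 -17.2 245.5] 550.9 559.9 18
```

View pics/w2.png

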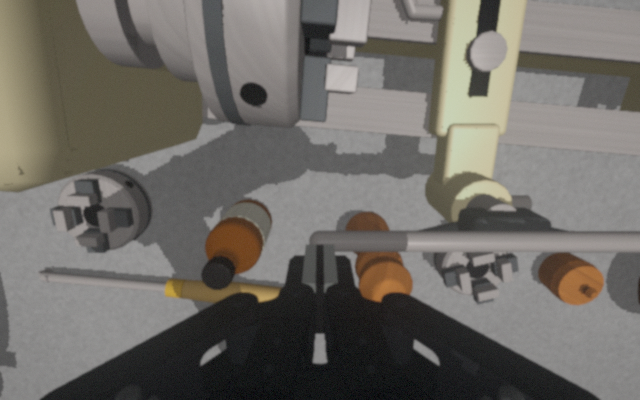

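The rod's head end is at (311,240), directly ahead of the tips at (320,250). The TCP sits on the rod's line, 4–5 mm inside the end, so I'll descend carefully.

```bash
python3 -m handwheel '[[0,0,0.01,0,0,0,-1],[0,0,0.017,0,0,0,-1],[0,0,0.018,0,0,0,-1],[0,0,0.0185,0,0,0,-1],[0,0,0.019,0,0,0,-1],[0,0,0.019,0,0,0,-1]]'
python3 -m handwheel '[[0,0,0.0005,0,0,0,-1],[0,0,0.001,0,0,0,-1],[0,0,0.001,0,0,0,-1]]'
```

```text
clock: 4.08
position: [541.6, 146.1, 246.5]
ee_rot: [0.999, 0.041, 0.0, -0.0]
contact_force: [-0.8, 0.5, -0.9]
gripper_width: -0.0
grasp_force: 0.0
clock: 4.45
position: [541.5, 146.1, 245.3]
ee_rot: [0.999, 0.041, -0.0, 0.0]
contact_force: [-0.5, -0.2, 0.5]
gripper_width: 0.0
grasp_force: 0.0
```

```bash
python3 -m handwheel '[[0,0,0.0005,0,0,0,-1],[0,0,0.0005,0,0,0,-1]]'
python3 -m handwheel '[[0,0,0.0005,0,0,0,-1],[0,0,0.0005,0,0,0,-1]]'
```

```text
clock: 4.7
position: [541.6, 146.1, 245.1]
ee_rot: [0.999, 0.041, 0.0, 0.0]
contact_force: [-0.4, 0.0, 2.2]
gripper_width: -0.0
grasp_force: 0.7
clock: 4.95
position: [541.6, 146.1, 244.9]
ee_rot: [0.999, 0.041, 0.0, -0.0]
contact_force: [-2.2, -0.8, 5.0]
gripper_width: 0.2
grasp_force: 2.2
```

```bash
python3 -m handwheel '[[0,0.002,0,0,0,0,-1],[0,0.005,0,0,0,0,-1],[0,0.009,0,0,0,0,-1],[0,0.013,0,0,0,0,-1],[0,0.017,0,0,0,0,-1],[0,0.021,0,0,0,0,-1]]'
```

```text
clock: 5.7
position: [544.1, 125.6, 245.0]
ee_rot: [0.999, 0.041, 0.001, -0.001]
contact_force: [-0.5, 4.1, 5.8]
gripper_width: 0.1
grasp_force: 2.7
```

```bash
python3 -m handwheel '[[0,0.004,-0.0002,0,0,0,-1],[0,0.008,-0.0002,0,0,0,-1],[0,0.012,-0.0002,0,0,0,-1],[0,0.016,-0.0002,0,0,0,-1],[0,0.02,-0.0002,0,0,0,-1],[0,0.024,-0.0002,0,0,0,-1],[0,0.028,-0.0002,0,0,0,-1],[0,0.032,-0.0002,0,0,0,-1]]'
```

```text
clock: 6.7
position: [546.4, 93.5, 245.0]
ee_rot: [0.999, 0.041, 0.001, -0.0]
contact_force: [0.2, 4.6, 5.2]
gripper_width: -0.1
grasp_force: 2.8
```

```bash
python3 -m handwheel '[[0,0.004,-0.0001,0,0,0,-1],[0,0.008,-0.0001,0,0,0,-1],[0,0.012,-0.0001,0,0,0,-1],[0,0.016,-0.0001,0,0,0,-1],[0,0.02,-0.0001,0,0,0,-1],[0,0.024,-0.0001,0,0,0,-1],[0,0.028,-0.0001,0,0,0,-1],[0,0.032,-0.0001,0,0,0,-1],[0,0.036,-0.0001,0,0,0,-1]]'
```

```text
clock: 7.82
position: [549.2, 57.5, 245.0]
ee_rot: [0.999, 0.041, 0.001, -0.0]
contact_force: [-0.7, 5.4, 5.2]
gripper_width: 0.1
grasp_force: 2.7
```

```bash
python3 -m handwheel '[[0,0.004,-0.0001,0,0,0,-1],[0,0.008,-0.0001,0,0,0,-1],[0,0.012,-0.0001,0,0,0,-1],[0,0.016,-0.0001,0,0,0,-1],[0,0.02,-0.0001,0,0,0,-1],[0,0.024,-0.0001,0,0,0,-1],[0,0.028,-0.0001,0,0,0,-1],[0,0.032,-0.0001,0,0,0,-1],[0,0.036,-0.0001,0,0,0,-1]]'
```

```text
clock: 8.95
position: [552.0, 21.5, 245.0]
ee_rot: [0.999, 0.041, 0.0, -0.0]
contact_force: [-1.2, 4.9, 6.1]
gripper_width: 0.1
grasp_force: 2.7
```

```bash
python3 -m handwheel '[[0,0.004,0,0,0,0,-1],[0,0.008,0,0,0,0,-1],[0,0.012,0,0,0,0,-1],[0,0.016,0,0,0,0,-1],[0,0.02,0,0,0,0,-1],[0,0.024,0,0,0,0,-1],[0,0.028,0,0,0,0,-1],[0,0.032,0,0,0,0,-1],[0,0.036,0,0,0,0,-1]]'
```

```text
clock: 10.07
position: [554.8, -14.4, 245.0]
ee_rot: [0.999, 0.041, 0.0, -0.0]
contact_force: [-0.1, 3.6, 6.1]
gripper_width: 0.2
grasp_force: 2.8
```

```bash
python3 -m handwheel '[[0,0.004,-0.0001,0,0,0,-1],[0,0.008,-0.0001,0,0,0,-1],[0,0.012,-0.0001,0,0,0,-1],[0,0.016,-0.0001,0,0,0,-1],[0,0.02,-0.0001,0,0,0,-1],[0,0.024,-0.0001,0,0,0,-1],[0,0.028,-0.0001,0,0,0,-1],[0,0.032,-0.0001,0,0,0,-1],[0,0.036,-0.0001,0,0,0,-1]]'
python3 - <<'E'
from h import *
i,d,p=cloud("wrist");cv2.imwrite("pics/w3.png",i)
s=read_state();print(s["position"],s["contact_force"])
for u in list(range(40,440,40))+list(range(410,450,3)):
    q=p[:,u];q=q[(q[:,2]>225)&(q[:,2]<252)&(abs(q[:,0]-549)<25)]
    if len(q): k=q[:,2].argmax();t=q[q[:,2]>q[k,2]-5];print(u,q[k].round(1),t[:,0].min().round(1),t[:,0].max().round(1),len(t))
E
```

```text
clock: 11.2
position: [557.6, -50.3, 245.0]
ee_rot: [0.999, 0.041, 0.0, -0.0]
contact_force: [-0.5, 3.4, 5.1]
gripper_width: 0.2
grasp_force: 2.7
[557.62945627 -50.64316873 244.99740253] [-0.1543869   3.29636142  4.54760305]
40 [545.   84.2 245.5] 541.5 552.0 22
80 [549.5  64.3 245.7] 542.1 553.3 21
120 [549.7  45.6 245.2] 544.2 555.2 22
160 [550.2  25.9 246. ] 545.6 556.6 21
200 [554.3   6.8 245.7] 548.3 558.4 22
240 [555.9 -12.4 245.7] 549.6 559.6 21
280 [556.2 -31.7 246.3] 551.3 561.5 19
320 [569.2 -49.9 251.8] 568.3 569.2 3
360 [562.1 -69.8 245.3] 554.5 564.7 22
400 [561.5 -89.3 245.2] 556.3 566.2 22
410 [560.9 -94.9 243.2] 558.6 564.5 13
```

View pics/w3.png

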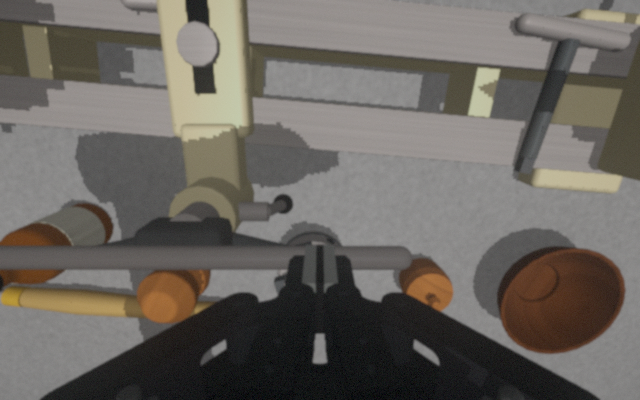

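The tips rest on the rod at (320,255), and the rod's tail end shows at (412,257), about y = −95.5. That leaves about 42 mm to stroke.

```bash
python3 -m handwheel '[[0,0.004,0,0,0,0,-1],[0,0.008,0,0,0,0,-1],[0,0.012,0,0,0,0,-1],[0,0.016,0,0,0,0,-1],[0,0.02,0,0,0,0,-1],[0,0.024,0,0,0,0,-1],[0,0.028,0,0,0,0,-1],[0,0.032,0,0,0,0,-1],[0,0.036,0,0,0,0,-1],[0,0.0395,0,0,0,0,-1]]'
python3 -m handwheel '[[0,0.002,0,0,0,0,-1],[0,0.0025,0,0,0,0,-1]]'
```

```text
clock: 12.5
position: [560.7, -89.7, 244.9]
ee_rot: [0.999, 0.041, -0.0, -0.0]
contact_force: [-0.5, 3.5, 5.6]
gripper_width: -0.0
grasp_force: 2.6
clock: 12.75
position: [560.8, -92.2, 244.9]
ee_rot: [0.999, 0.041, -0.0, -0.0]
contact_force: [0.1, 1.7, 5.2]
gripper_width: -0.2
grasp_force: 2.5
```

```bash
python3 -m handwheel '[[0,0,-0.002,0,0,0,-1],[0,0,-0.01,0,0,0,-1],[0,0,-0.04,0,0,0,-1],[0,0,-0.09,0,0,0,-1],[0,0,-0.14,0,0,0,-1],[0,0,-0.14,0,0,0,-1],[0,0,-0.14,0,0,0,-1],[0,0,-0.14,0,0,0,-1]]'
python3 - <<'E'
from h import *
i,d,p=cloud("wrist")
for u in range(100,440,40):
    q=p[:,u];q=q[(q[:,2]>225)&(q[:,2]<256)&(abs(q[:,0]-549)<25)]
    if len(q): print(u,q[q[:,2].argmax()].round(1))
print(read_state()["joint_vel"].round(3)); print(job_done())
E
```

```text
clock: 13.75
position: [560.5, -92.2, 383.1]
ee_rot: [0.999, 0.041, -0.002, 0.0]
contact_force: [-0.6, -0.8, 0.6]
gripper_width: -0.2
grasp_force: 0.0
100 [546.7 101.2 245.7]
140 [549.6  66.1 245.4]
180 [551.3  29.9 247.6]
220 [552.7  -4.5 245.5]
260 [558.3 -39.8 245.3]
300 [560.4 -75.2 245.5]
[-0.001 -0.003  0.007  0.001  0.001  0.001]
the job is handed in; nothing more can be done
None
```

I stroked the closed fingertips along the tool rest's top edge from the chuck end to the tailstock end at about 5 N. By camera the rest's height did not change, the arm came away clear, and the job was handed in at about 14 s.

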